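# Refit a washed gas burner

## Task

One gas burner has been washed: its head and black cap lie on the wooden board. Put the head on the hob's open burner, down over the gas tube with the igniter through its hole, fully home and flat, then lay the cap centred and flat on the head. Work gently: the igniter is brittle ceramic, so feel for the hole with a light touch, and leave everything else where it is.

Things in the scene. Friction and masses are not known exactly. Their poses are not given: they have to be found in the camera images.
- burner: the open burner, fixed on the hob in one of its two places (the other place has a complete burner under an iron pan support). Origin: centre of its underside, on the hob; z up. An aluminium cup, 86 mm in diameter, 8 mm high; from the middle of its flat top (the seat) rises a brass gas tube, 20 mm in diameter and 24 mm high above the seat, its top 4 mm tapered to 15 mm
- seat (a point): centre of the seat at the tube's foot, axes as the burner. The igniter, a white ceramic pin, 6 mm thick, stands 14 mm high above the seat (its top 1.3 mm tapered to 3.4 mm), its axis 30 mm from the tube's axis. It does not move, but it stands only roughly on the burner's +x side: up to 0.6 rad to either side, different each time, and no reading tells how much
- head: the burner head, cast aluminium, 0.13 to 0.21 kg, right way up on the board. Origin: centre of its underside; z up. A round flange, 76 mm in diameter and 6 mm thick, with a bore of 23 mm for the gas tube, carries an upright ring (the crown, grip it here) of 46 mm outer and 36 mm inner diameter, whose top is 26 mm above the underside. The head's origin lies on the seat when home
- head_hole (a point): centre, at the underside, of the head's only igniter hole: square, 9 mm wide, through the flange outside the crown, 30 mm from the head's origin along its +x. When the head is home, the igniter stands 8 mm above the flange here, so keep fingers off this side of the crown
- cap: the burner cap, a black enamelled disc of 56 mm diameter, 0.1 to 0.16 kg, right way up on the board. Origin: centre of its underside; z up. It stands on a locating ring, 32 mm in diameter and 4 mm high, that drops into the crown's opening; the disc itself spans 4 to 13 mm above the origin. In place, the disc lies on the crown's top and the cap's origin is 22 mm above the head's
- board: the wooden board, 260 mm (x) by 200 mm (y), 16 mm thick, on the worktop; origin at the centre of its underside; does not move
- hob: the white enamelled hob plate, 300 mm (x) by 460 mm (y), 8 mm thick, with two black knobs, 20 mm high, near its -x edge; origin at the centre of its underside; does not move. Its burner places lie 20 mm towards +x and 115 mm to either side along y; the pan support on the complete burner is 200 mm square and its top is 45 mm above the worktop
- support: the open burner's own cast-iron pan support, a loose 200 mm square frame, 36 mm high, laid aside left of the hob; origin at the centre of its underside; stays where it is
- mug: a loose mug, 80 mm in diameter, 95 mm high, beyond the board; origin at the centre of its underside; stays where it is
- jar: a small loose glass jar, 48 mm in diameter, 100 mm high, beyond the board; origin at the centre of its underside; stays where it is
Not all that is in view belongs to the job. What is shaped like the head but purple is not meant. There is more than one size of the cap; the job needs the smaller.

How it is judged:
By the outcome, as a careful person would: the job done as asked, in the order asked, and still so for the second after the job is handed in, with the robot touching nothing.
It also fails if it takes over 72 s, if anything falls off the work surface, if the arm or the gripper's body presses on something with over 40 N, if the wrist force passes 120 N, or if a joint passes its speed limit or range.

## Robot

A 6-joint arm with a two-finger parallel gripper is mounted at the origin on the work surface. World frame = base frame: x ahead of the robot, y to its left, z up, the work surface at z = 0. Lengths are in m, angles in rad, forces in N, time in s.
With the tool pointing down it reaches from about 0.35 to 0.975 m from the base axis. Payload 4.9 kg.
Tool frame: the origin (TCP) lies on the centre line of the jaws, within the pads' length; the fingertips stand manip.tip_reach ahead of it and the grasp point (between the pads) is the TCP (manip.tip_reach is the distance from the TCP to the fingertips, in m); z points along the fingers, y is the line along which they close (so a half turn about z gives the same grasp; the last joint's range is limited). The gripper opens to 85 mm and grips with 20 to 120 N. Pads are 22 mm wide; open, the fingers measure 114 mm over their backs; the gripper's body (76 mm by 85 mm) begins 54 mm behind the grasp point. The pads swing forward as they close: fully open they stand 13 mm farther back than shut.
Start: joints at [-1.391, 0.053, 1.613, -0, 1.476, -0.119], TCP at [0.184, -0.597, 0.25] pointing down, gripper open.
Joint ranges: [-3.01, 3.01], [-1.01, 2.22], [0.06, 2.58], [-1.02, 4.17], [0.09, 2.62], [-3.14, 3.14]. Speed limits (rad/s): [2.57, 2.57, 3.14, 3.14, 3.14, 3.14].

## Interface

Orientations are given as a unit quaternion [w, x, y, z].
In Python, from plant import manip gives the robot as it stands. The module is installed in compiled form; this text tells all that it offers.
- The arm moves only by the tool move_arm, never from a script. Its argument "rows" is a list of rows, each a list of 7 numbers: the shift along the tool's x, y, z in cm, then the turn, a rotation vector about the tool's x, y, z in degrees, then the opening, from -1 (shut) to 1 (fully open). In form: [[tx, ty, tz, ax, ay, az, jaw], ...]. A call has 1 to 20 rows; each row shifts and turns the commanded pose from where the row before left it, along the tool's axes as they then stand; what a row does not reach is not made up. A row lasts 1/12 s, in which the tool goes at most 41.7 mm and 7.16 degrees, less where a joint would pass 70% of its speed; a pose out of reach is approached as far as the arm can. A call is refused whole if a number of a shift passes 4.17 or a number of a turn 7.16, either way. A call with a gripper value outside its range is refused whole. The fingers move at their own pace and stop on an object; the grip force is fixed at half the most. Time passes only in rows, so rows that do not move let the fingers close. It gives the time, the measured TCP pose, the force, the opening and the grip force at its end, in the units of the state.
- manip.state(): the state, without advancing time (a new reading comes with each control period).
- manip.grab_frame(name): name is "scene" or "top" or "wrist"; returns a dict with "img" (400x640x3 uint8, blue, green, red), "mtx" (3x3 intrinsics, pixels), "R" (3x3) and "t" (3): a world point X has camera coordinates R X + t. Camera axes: x right, y down, z forward; pixel columns grow to the right and rows downward; lengths in m; the calibration is good to about 2 mm. The wrist camera is an equidistant fisheye: a pixel r from the principal point sees the ray r / f radians off the axis. A picture is of the moment at which its call begins. There is no depth.
- manip.job_done(): hands the job in; it is judged then, once.
The state is a dict: "time": time; "joint_pos": joint angles; "joint_vel": joint speeds; "joint_efforts": joint torques, N m; "tool_pos": TCP position; "tool_rot": TCP orientation; "contact_force": force on the tool from outside, world axes, zero at the start; "ft_torque": the same for the moment, N m; "gripper_width": opening from 0.0 (shut) to 1.0 (fully open); "grasp_force": force on a finger pad.
Only numpy, scipy, OpenCV 4.12 (cv2) and the standard library are available. Lean on these libraries where they do the work, as an engineer would, in place of code of your own. Each camera call takes 0.05 s, during which the arm holds its last target. There are 200 camera calls.

## Working session

There is one attempt and no reset: what is moved stays moved. The work goes in short steps, Python scripts to look and compute and a tool call to move; the robot and the scene stay as the last step left them, time stands still between calls to the robot, and variables do not carry over. Pictures are saved under pics/ and viewed, at most 10 in all, crops included, and the job is handed in when it is done.

Besides the shell and the picture viewer there is one more tool, called as name([rows], argument=value, ...), one row to a line, values as JSON. move_arm: Moves the arm, as the interface text tells. Its arguments: {"type":"object","properties":{"rows":{"type":"array","items":{"type":"array","items":{"type":"number"}}}},"required":["rows"]}

```bash
mkdir -p pics; cat > h.py <<'E'
import numpy as np, cv2
from plant import manip
def px2w(f,u,v,z):
    d=np.linalg.inv(f["mtx"])@[u,v,1.]; R=np.array(f["R"]);t=np.array(f["t"])
    o=-R.T@t; d=R.T@d; return o+d*(z-o[2])/d[2]
def w2px(f,X):
    p=f["mtx"]@(np.array(f["R"])@np.array(X)+f["t"]); return p[:2]/p[2]
E
python3 - <<'E'
from h import *
s=manip.state();print(s,manip.tip_reach)
import pickle
for n in("top","scene"):
    f=manip.grab_frame(n);cv2.imwrite(f"pics/{n}0.png",f["img"]);pickle.dump(f,open(n+"0.pkl","wb"))
    print(n,f["mtx"],f["R"],f["t"])
E
```

```text
{'time': 0.0, 'joint_pos': array([-1.39098994e+00,  5.33563509e-02,  1.61428638e+00,  4.89423759e-05,
        1.47602245e+00, -1.18985360e-01]), 'joint_vel': array([-0.00010597,  0.00083762, -0.00077576,  0.00153031,  0.00018936,
        0.00060873]), 'joint_efforts': array([ 7.51889947e-04, -3.93676400e+01, -3.70179927e+01, -2.35974875e-05,
        6.94304341e-03, -1.38453140e-05]), 'tool_pos': array([ 0.18389449, -0.5967214 ,  0.24906786]), 'tool_rot': array([-1.03652324e-03,  9.88860994e-01,  1.48838368e-01, -7.16070065e-06]), 'contact_force': array([0.69233576, 0.18306639, 1.05175587]), 'ft_torque': array([-0.00151262,  0.03276424,  0.01298623]), 'grasp_force': 0.0, 'gripper_width': 1.003461749653674} 0.019
top [[455.10917258   0.         313.95190492]
 [  0.         455.10917258 199.089728  ]
 [  0.           0.           1.        ]] [[ 0.002916   -0.99996371 -0.0080051 ]
 [-0.99343533 -0.00198132 -0.11437796]
 [ 0.11435795  0.00828608 -0.99340505]] [0.01177928 0.52730062 1.59386214]
scene [[391.02485254   0.         325.80071417]
 [  0.         391.02485254 200.50001868]
 [  0.           0.           1.        ]] [[ 0.87435304  0.48515728 -0.01136554]
 [ 0.32848189 -0.60890653 -0.72203358]
 [-0.3572204   0.62757888 -0.69176465]] [-0.4606033  -0.12067154  1.54286842]
```

View pics/top0.png

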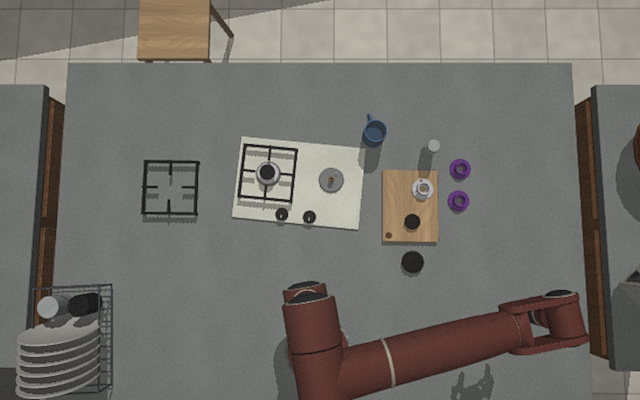

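View pics/scene0.png

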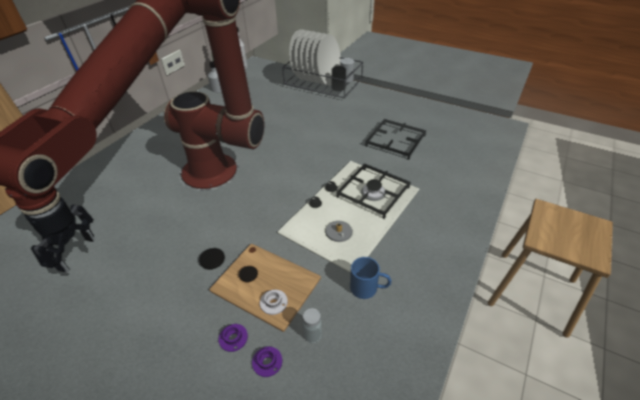

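Candidates in the top view:
- **Head:** silver at (423,189) on the board. The purple ones at (459,169) and (458,201) are excluded by colour.
- **Cap:** the smaller disc at (412,222) on the board. The larger one at (412,262) lies on the worktop. The knobs at (281,214) and (309,217) are not caps.
- **Open burner:** (331,180).

I'm checking these in one close crop.

```bash
python3 - <<'E'
from h import *
im=cv2.imread("pics/top0.png")
a=im[160:240,375:445]; b=im[160:200,311:351]
A=cv2.resize(a,None,fx=7,fy=7,interpolation=cv2.INTER_CUBIC)
B=cv2.resize(b,None,fx=7,fy=7,interpolation=cv2.INTER_CUBIC)
B=cv2.copyMakeBorder(B,0,280,0,0,cv2.BORDER_CONSTANT)
cv2.imwrite("pics/crop0.png",np.hstack([A,B]))
E
```

```text
(no output)
```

View pics/crop0.png

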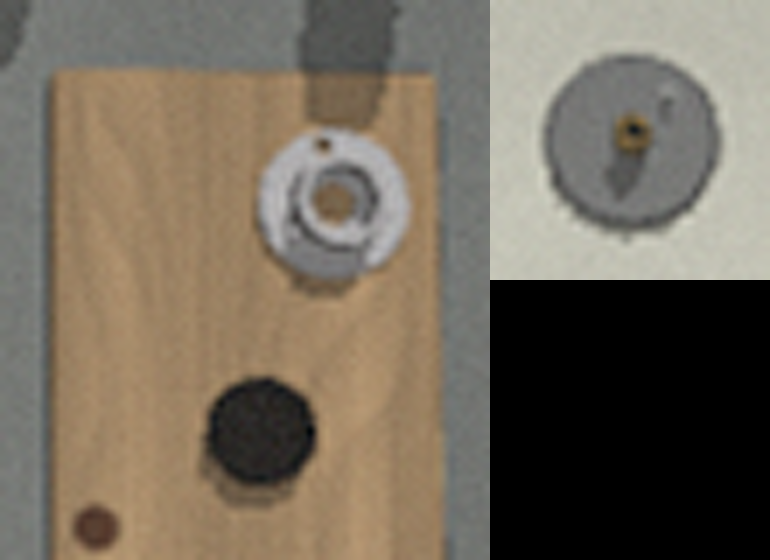

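The crop confirms the head (centre 335,203; hole at 323,145), the small 56 mm cap (262,432), and the open burner with its tube and a pale pin near (666,103).

```bash
python3 - <<'E'
from h import *
import pickle
f=pickle.load(open("top0.pkl","rb"))
s=lambda x,y,ox,oy:((x+.5)/7-.5+ox,(y+.5)/7-.5+oy)
P=lambda n,x,y,ox,oy,z:print(n,np.round(px2w(f,*s(x,y,ox,oy),z)[:2],4))
P("flange",335,204,375,160,.019);P("crown",339,205,375,160,.042)
P("hole",323,145,375,160,.022)
P("cap",262,432,375,160,.029)
P("burner",142,142,311,160,.014);P("tube",144,132,311,160,.04);P("ign",176,103,311,160,.023)
for n,(x,y) in dict(a=(54,70),b=(436,73)).items():P(n,x,y,375,160,.016)
for n,p in dict(a=(242,137),b=(364,148),c=(358,230),d=(232,217)).items(): print("hob",n,px2w(f,*p,.008)[:2])
for n,p in dict(mug=(374,127),jar=(433,145)).items(): print(n,px2w(f,*p,.095)[:2])
print("board",px2w(f,382,242,.016)[:2],px2w(f,439,242,.016)[:2])
E
```

```text
flange [ 0.5669 -0.3768]
crown [ 0.5632 -0.3735]
hole [ 0.5971 -0.3707]
cap [ 0.4489 -0.3348]
burner [ 0.5994 -0.0478]
tube [ 0.6004 -0.0481]
ign [ 0.6183 -0.0651]
a [ 0.6371 -0.2341]
b [ 0.6358 -0.4313]
hob a [0.75934379 0.27876372]
hob b [ 0.71853693 -0.16947961]
hob c [ 0.41853872 -0.14507971]
hob d [0.46421985 0.30867722]
mug [ 0.77316732 -0.19603129]
jar [ 0.70934472 -0.39951893]
board [ 0.37573968 -0.22934037] [ 0.37629631 -0.43167856]
```

```bash
cat >> h.py <<'E'
from scipy.spatial.transform import Rotation as Ro
def pose():
    s=manip.state(); q=s["tool_rot"]; return np.array(s["tool_pos"]),Ro.from_quat([q[1],q[2],q[3],q[0]]),s
def to(x,y,z,yaw):
    "total shift (cm, present tool axes) and turn (deg) to a vertical tool, tool x at world angle yaw"
    p,R,s=pose(); T=Ro.from_euler("z",yaw)*Ro.from_euler("x",np.pi)
    print("shift cm",np.round(R.inv().apply(np.array([x,y,z])-p)*100,2),"turn deg",np.round((R.inv()*T).as_rotvec(degrees=True),2))
def rep():
    p,R,s=pose(); m=R.as_matrix()
    print("t",round(s["time"],2),"p",np.round(p,4),"yaw",round(np.arctan2(m[1,0],m[0,0]),4),"zax",np.round(m[:,2],4),"F",np.round(s["contact_force"],2),"w",round(s["gripper_width"],3),"gf",round(s["grasp_force"],1))
def shot(name):
    f=manip.grab_frame("wrist"); cv2.imwrite(f"pics/{name}.png",f["img"])
    import pickle; pickle.dump(f,open(f"{name}.pkl","wb")); return f
def load(name):
    import pickle; return pickle.load(open(f"{name}.pkl","rb"))
def fpx(f,u,v,z):
    K=f["mtx"]; a=np.array([(u-K[0,2])/K[0,0],(v-K[1,2])/K[1,1]]); r=np.hypot(*a)
    d=np.r_[a/max(r,1e-9)*np.sin(r),np.cos(r)]; R=np.array(f["R"]); o=-R.T@np.array(f["t"]); d=R.T@d
    return o+d*(z-o[2])/d[2]
E
python3 - <<'E'
from h import *
rep();to(.53,-.376,.25,.19)
E
```

```text
t 0.1 p [ 0.1839 -0.5968  0.2492] yaw 0.2988 zax [-3.0e-04  1.9e-03 -1.0e+00] F [-0.21  0.36  0.55] w 0.999 gf 0.0
shift cm [ 39.58 -10.91  -0.05] turn deg [-0.11 -0.01  6.23]
```

move_arm([
  [2.83,-0.78,0,0,0,0,1],
  [2.83,-0.78,0,0,0,0,1],
  [2.83,-0.78,0,0,0,0,1],
  [2.83,-0.78,0,0,0,0,1],
  [2.83,-0.78,0,0,0,0,1],
  [2.83,-0.78,0,0,0,0,1],
  [2.83,-0.78,0,0,0,0,1],
  [2.83,-0.78,0,0,0,0,1],
  [2.83,-0.78,0,0,0,0,1],
  [2.83,-0.78,0,0,0,0,1],
  [2.83,-0.78,0,0,0,0,1],
  [2.83,-0.78,0,0,0,0,1],
  [2.83,-0.78,0,0,0,0,1],
  [2.83,-0.78,0,0,0,0,1],
  [0,0,0,0,0,3.1,1],
  [0,0,0,0,0,3.1,1],
  [0,0,0,0,0,0,1],
  [0,0,0,0,0,0,1],
])

```text
time: 1.6
tool_pos: [0.5303, -0.376, 0.2497]
tool_rot: [-0.0, 0.995, 0.096, -0.0]
contact_force: [0.3, -0.4, 0.3]
gripper_width: 1.002
grasp_force: 0.0
```

```bash
python3 - <<'E'
from h import *
rep();f=shot("w1");print(f["mtx"],-np.array(f["R"]).T@f["t"],f["R"])
E
```

```text
t 1.6 p [ 0.5303 -0.376   0.2497] yaw 0.1921 zax [-8.e-04  7.e-04 -1.e+00] F [ 0.25 -0.37  0.34] w 1.002 gf 0.0
[[309.70691629   0.         321.48787431]
 [  0.         309.70691629 198.85415301]
 [  0.           0.           1.        ]] [ 0.59839093 -0.36386673  0.3717807 ] [[ 1.90537683e-01 -9.81679834e-01 -3.06912947e-04]
 [-9.44978261e-01 -1.83498815e-01  2.70821474e-01]
 [-2.65916298e-01 -5.13116700e-02 -9.62629542e-01]]
```

View pics/w1.png

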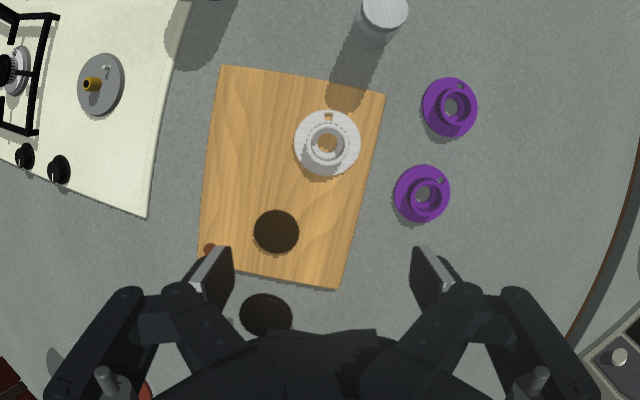

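Board, head (327,142) with its hole at (328,117), cap (276,232), burner (100,85) with igniter near (107,70). I'll enlarge the head and burner.

```bash
python3 - <<'E'
from h import *
im=cv2.imread("pics/w1.png")
a=im[102:182,287:367]; b=im[46:126,65:145]
A,B=[cv2.resize(q,None,fx=5,fy=5,interpolation=cv2.INTER_CUBIC) for q in(a,b)]
cv2.imwrite("pics/crop1.png",np.hstack([A,B]))
f=load("w1")
for (n,(x0,y0,x1,y1),inv,th,z) in (("cap",(245,200,310,262),1,50,.029),):
    g=cv2.cvtColor(im,6)[y0:y1,x0:x1]; m=(g<th).astype("u1")
    n_,l,st,c=cv2.connectedComponentsWithStats(m); k=1+st[1:,4].argmax()
    cn=cv2.findContours((l==k).astype("u1"),0,1)[0][0][:,0]+[x0,y0]
    W=np.array([fpx(f,*q,z)[:2] for q in cn]); (cx,cy),r=cv2.minEnclosingCircle(W.astype("f4")*1000); print(n,cx,cy,r,st[k])
E
```

```text
cap 452.7043762207031 -336.5462646484375 27.77339744567871 [   9   11   44   42 1361]
```

View pics/crop1.png

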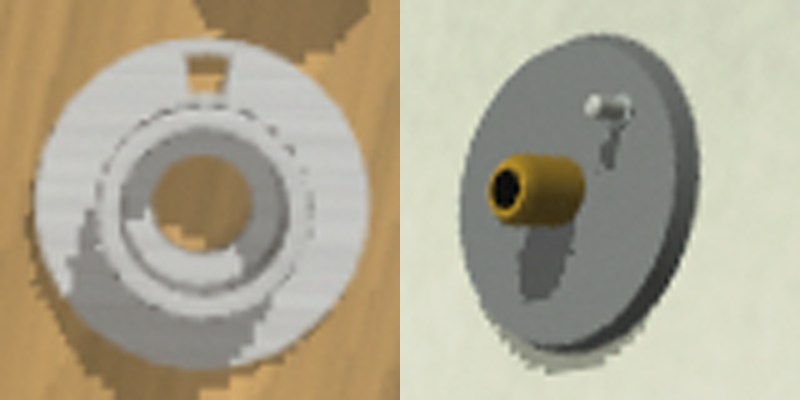

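```bash
python3 - <<'E'
from h import *
f=load("w1")
s=lambda x,y,ox,oy:((x+.5)/5-.5+ox,(y+.5)/5-.5+oy)
def P(n,x,y,z,b=0):
    w=fpx(f,*s(x-400*b,y,*((65,46) if b else (287,102))),z)[:2]; print(n,np.round(w*1000,1)); return w
P("flL",35,200,.020);P("flR",370,204,.022);P("flT",202,38,.022);P("flB",200,368,.022)
c=P("flange",203,203,.022);P("crown",203,212,.042);h=P("hole",208,75,.022);P("bore",201,204,.022)
print("head yaw",np.arctan2(*(h-c)[::-1]))
t=P("tubetop",507,188,.040,1);i=P("igntip",593,107,.030,1);j=P("ignbase",620,109,.016,1);P("tubebase",570,192,.016,1)
P("cupT",605,34,.016,1);P("cupL",460,210,.016,1);P("cupB",545,347,.016,1);P("cupR",676,170,.016,1)
for q in(i,j): print(np.linalg.norm(q-t),np.arctan2(*(q-t)[::-1]))
E
```

```text
flL [ 561.6 -338.6]
flR [ 575.5 -413.4]
flT [ 604.8 -368.8]
flB [ 530.7 -382.9]
flange [ 568.2 -376.2]
crown [ 568.  -375.9]
hole [ 596.8 -371.7]
bore [ 567.9 -375.8]
head yaw 0.15551698085132773
tubetop [602.  -50.2]
igntip [624.6 -69.9]
ignbase [625.2 -68.3]
tubebase [601.9 -53.6]
cupT [646.1 -57.7]
cupL [595.5  -8.1]
cupB [558.3 -50.2]
cupR [609.2 -92.1]
0.029916650337945418 -0.7160416076980413
0.029408208099777292 -0.6608554890876385
```

```bash
python3 - <<'E'
from h import *
to(.568,-.376,.044,.155)
E
```

```text
shift cm [ 3.73  0.71 20.58] turn deg [-0.04  0.03  2.1 ]
```

move_arm([
  [1.85,0.36,2.5,0,0,0,1],
  [1.85,0.36,2.5,0,0,0,1],
  [0,0,3,0,0,2.1,1],
  [0,0,3,0,0,0,1],
  [0,0,3,0,0,0,1],
  [0,0,2,0,0,0,1],
  [0,0,1.5,0,0,0,1],
  [0,0,1,0,0,0,1],
  [0,0,1,0,0,0,1],
  [0,0,0.6,0,0,0,1],
  [0,0,0.5,0,0,0,1],
  [0,0,0,0,0,0,1],
  [0,0,0,0,0,0,1],
])

```text
time: 2.73
tool_pos: [0.5686, -0.3767, 0.0451]
tool_rot: [0.0, 0.997, 0.077, 0.0]
contact_force: [0.5, 0.5, -0.6]
gripper_width: 0.997
grasp_force: 0.0
```

```bash
python3 - <<'E'
from h import *
rep();to(.568,-.376,.044,.155);f=shot("w2")
E
```

```text
t 2.73 p [ 0.5686 -0.3767  0.0451] yaw 0.154 zax [ 9.e-04 -7.e-04 -1.e+00] F [ 0.51  0.53 -0.61] w 0.997 gf 0.0
shift cm [-0.05 -0.08  0.11] turn deg [ 0.05 -0.04 -0.05]
```

View pics/w2.png

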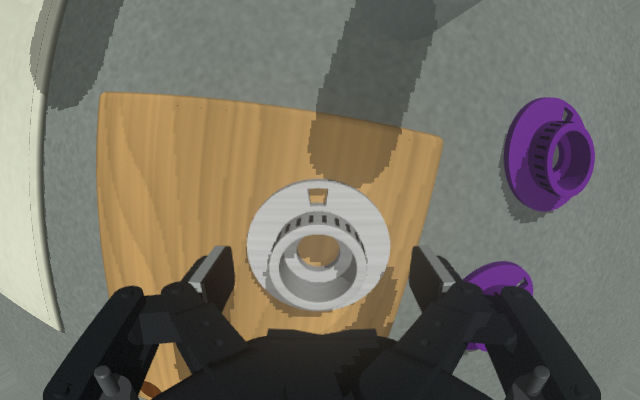

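The crown (317,268) sits between the pads, with the hole at (318,196) away from the fingers. I'll measure once more, then close.

```bash
python3 - <<'E'
from h import *
f=load("w2")
c=fpx(f,317.5,268,.042);h=fpx(f,318,197,.022);b=fpx(f,318.5,251,.022)
print(c,h,b,np.arctan2(*(h-b)[:2][::-1]),np.linalg.norm((h-b)[:2]))
E
```

```text
[ 0.56961777 -0.37564272  0.042     ] [ 0.5974032  -0.37149299  0.022     ] [ 0.56887298 -0.37606588  0.022     ] 0.15893066568369538 0.02889437109791662
```

move_arm([
  [0,0,0,0,0,0,0.3],
  [0,0,0,0,0,0,0.2],
  [0,0,0,0,0,0,0.1],
  [0,0,0,0,0,0,0],
  [0,0,0,0,0,0,-0.2],
  [0,0,0,0,0,0,-0.5],
  [0,0,0,0,0,0,-1],
  [0,0,0,0,0,0,-1],
  [0,0,0,0,0,0,-1],
  [0,0,0,0,0,0,-1],
  [0,0,0,0,0,0,-1],
  [0,0,0,0,0,0,-1],
])

```text
time: 3.78
tool_pos: [0.5687, -0.3767, 0.0453]
tool_rot: [0.0, 0.997, 0.077, 0.001]
contact_force: [0.3, 1.6, 6.5]
gripper_width: 0.52
grasp_force: 62.1
```

```bash
python3 -c "
from h import *
rep()"
```

```text
t 3.78 p [ 0.5687 -0.3767  0.0453] yaw 0.154 zax [ 1.2e-03 -7.0e-04 -1.0e+00] F [0.27 1.55 6.46] w 0.52 gf 62.1
```

move_arm([
  [0,0,-0.3,0,0,0,-1],
  [0,0,-0.7,0,0,0,-1],
  [0,0,-1.5,0,0,0,-1],
  [0,0,-2,0,0,0,-1],
  [0,0,-2.5,0,0,0,-1],
  [0,0,-2.5,0,0,0,-1],
  [0,0,-2.5,0,0,0,-1],
  [0,0,-1,0,0,0,-1],
  [0,-2.5,0,0,0,0,-1],
  [0,-3,0,0,0,0,-1],
  [0,-3.5,0,0,0,0,-1],
  [0,-3.5,0,0,0,0,-1],
  [0,-3.5,0,0,0,0,-1],
  [0,-3.5,0,0,0,0,-1],
  [0,-3.5,0,0,0,0,-1],
  [0,-3.5,0,0,0,0,-1],
  [0,-3,0,0,0,0,-1],
  [0,-2,0,0,0,0,-1],
  [0,0,0,0,0,0,-1],
  [0,0,0,0,0,0,-1],
])

```text
time: 5.45
tool_pos: [0.5195, -0.0643, 0.1741]
tool_rot: [0.0, 0.997, 0.078, -0.0]
contact_force: [1.1, 0.4, -1.7]
gripper_width: 0.518
grasp_force: 61.7
```

```bash
python3 - <<'E'
from h import *
rep();f=shot("w3");to(.602,-.05,.12,-.70)
E
```

```text
t 5.45 p [ 0.5195 -0.0643  0.1741] yaw 0.156 zax [-3.e-04 -4.e-04 -1.e+00] F [ 1.14  0.44 -1.66] w 0.518 gf 61.7
shift cm [ 8.36 -0.23  5.42] turn deg [ 3.000e-02 -1.000e-02  4.897e+01]
```

View pics/w3.png

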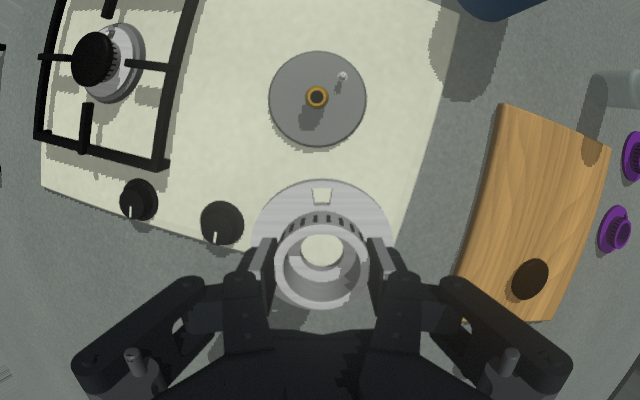

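The burner is clear at (317,98), with the tube top at (316,97) and the igniter at (342,76). The held head has its hole at (321,196). One enlargement for precision.

```bash
python3 - <<'E'
from h import *
im=cv2.imread("pics/w3.png")
a=im[48:128,277:357]; b=im[178:258,281:361]
A,B=[cv2.resize(q,None,fx=5,fy=5,interpolation=cv2.INTER_CUBIC) for q in(a,b)]
cv2.imwrite("pics/crop3.png",np.hstack([A,B]))
E
```

```text
(no output)
```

View pics/crop3.png

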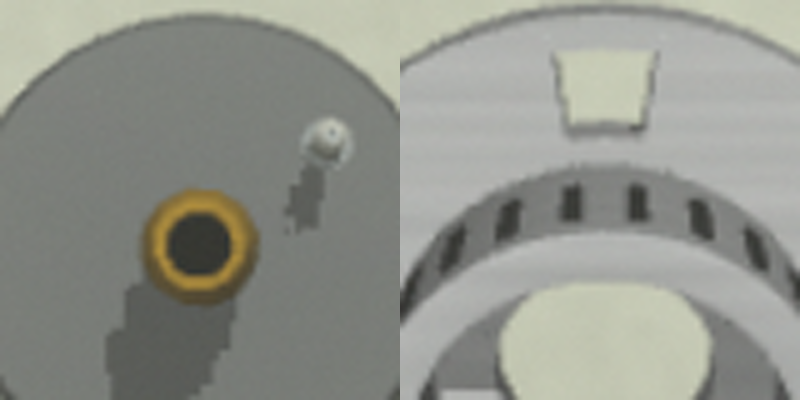

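```bash
python3 - <<'E'
from h import *
f=load("w3")
P=lambda x,y,ox,oy,z:fpx(f,(x+.5)/5-.5+ox,(y+.5)/5-.5+oy,z)[:2]
t=P(199.5,244,277,48,.040);i=P(327,139,277,48,.030)
print("tube",t,"ign",i,np.linalg.norm(i-t),np.arctan2(*(i-t)[::-1]))
p=pose()[0][:2]
for y in(88,85,92):
  h=P(607-400,y,281,178,p.size and .1508); print("hole-tcp",h-p,np.linalg.norm(h-p),np.arctan2(*(h-p)[::-1]))
im=cv2.imread("pics/w3.png")
K=f["mtx"]
# crown top centre: image approx (320,269)
print("crown-tcp",fpx(f,319.8,269,.1708)[:2]-p)
E
```

```text
tube [ 0.60166538 -0.0483422 ] ign [ 0.62367558 -0.06654407] 0.02856145606290463 -0.690973691149831
hole-tcp [0.02964027 0.00432326] 0.02995389978066565 0.144836440246739
hole-tcp [0.02993841 0.00437018] 0.03025569130791214 0.14494848440242564
hole-tcp [0.02924226 0.00426064] 0.029551022784073875 0.14468326701007378
crown-tcp [0.00027393 0.00076707]
```

move_arm([
  [2,-0.08,0,0,0,0,-1],
  [2.5,-0.08,0,0,0,0,-1],
  [2,-0.08,1,0,0,0,-1],
  [1.86,-0.08,2,0,0,0,-1],
  [0,0,2,0,0,7,-1],
  [0,0,2,0,0,7,-1],
  [0,0,1,0,0,7,-1],
  [0,0,1,0,0,7,-1],
  [0,0,0.5,0,0,7,-1],
  [0,0,0,0,0,7,-1],
  [0,0,0,0,0,7,-1],
  [0,0,0,0,0,0,-1],
  [0,0,0,0,0,0,-1],
])

```text
time: 6.58
tool_pos: [0.6022, -0.0503, 0.0791]
tool_rot: [0.0, 0.939, -0.343, -0.0]
contact_force: [0.3, 0.3, -2.0]
gripper_width: 0.522
grasp_force: 61.7
```

```bash
python3 - <<'E'
from h import *
rep();to(.6018,-.0487,.075,-.70);f=shot("w4")
E
```

```text
t 6.58 p [ 0.6022 -0.0503  0.0791] yaw -0.6997 zax [-2.e-04 -2.e-04 -1.e+00] F [ 0.27  0.34 -1.96] w 0.522 gf 61.7
shift cm [-0.13 -0.1   0.41] turn deg [0.02 0.   0.02]
```

View pics/w4.png

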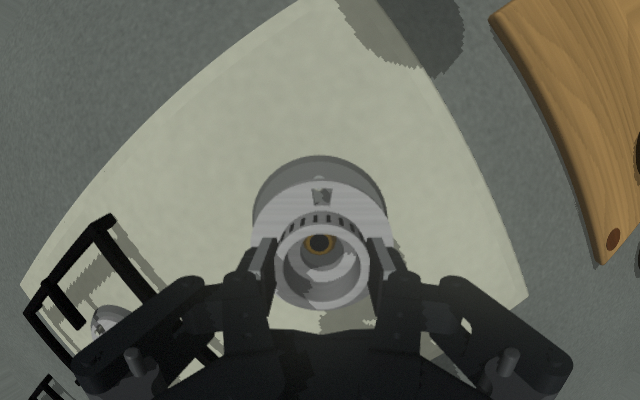

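The tube top shows through the bore at (319,243). The igniter tip is just visible past the flange near (318,178).

```bash
python3 - <<'E'
from h import *
f=load("w4");im=f["img"].astype(int)
p=pose()[0]
m=((im[...,2]-im[...,0])>40).astype("u1"); m[:220]=0;m[262:]=0;m[:,:295]=0;m[:,345:]=0
ys,xs=np.nonzero(m);print(len(xs),xs.min(),xs.max(),ys.min(),ys.max())
u,v=(xs.min()+xs.max())/2,243
t=fpx(f,u,v,.040)[:2]; print("tube",t)
for uv in((318,179),(319,179),(320,179)):
  i=fpx(f,*uv,.030)[:2];print("ign",i,np.arctan2(*(i-t)[::-1]),np.linalg.norm(i-t))
# where head bore/hole centre lies
zt=p[2]-.0293
h=fpx(f,321.3,196.5,zt+.006)[:2]; c=fpx(f,319.8,269,zt+.026)[:2]
print("hole",h,"crown",c,"tcp",p,np.arctan2(*(h-p[:2])[::-1]))
print(im[172:190,308:334].sum(2)//3)
E
```

```text
134 306 331 235 254
tube [ 0.60192185 -0.04808542]
ign [ 0.62875367 -0.07033979] -0.6924136595733834 0.03485977516462091
ign [ 0.62838937 -0.0707717 ] -0.7086227380878874 0.03485968155539849
ign [ 0.62802515 -0.07120365] -0.7248268413654652 0.03486882445828523
hole [ 0.62511774 -0.06970901] crown [ 0.60347692 -0.05056869] tcp [ 0.60217813 -0.05014576  0.07926662] -0.7061263220323073
[[102 100 101 102 102 101 101 102 102 101 100 102 101  99 101 101 102  99
  101 100 101 101 101 101 101 102]
 [101 102 102 101 101 101 101 102 102 101 101 102 101 102 102 103 100 102
  102 100 100 100 101 102 100 100]
 [102 102 100 101 100 101 100 100 103 104 103 104 103 102 101 101 100 101
  102 100 101 102 100 101 102 102]
 [101 101 102 103 102 102 101 102 108 115 116 117 114 106 103 101 102 100
  103 101 100 100 101 101 100  99]
 [101 101 101 102 100 100 105 116 129 131 131 132 130 130 118 107 101 100
  101 101 102 100 101 101 100 101]
 [101 100 101 102  97 106 119 129 133 130 129 131 131 131 124 120 110 100
  102 102 101 101 100 100 101 100]
 [102 102 102 103 101 111 120 125 124 120 118 117 121 119 11
[... 548 characters left out ...]
46 145 147
  145 146 146 146 146 146 146 146]
 [146 147 147 148 148 148 146 147 147 148 149 147 147 146 146 147 148 147
  148 147 148 148 148 147 147 149]
 [148 146 148 147 148 148 148 148 148 148 148 147 149 148 148 148 148 148
  148 149 148 147 149 148 150 155]
 [148 148 147 148 148 148 149 149 147 148 148 147 148 147 149 148 148 148
  149 149 147 149 148 148 148 148]
 [149 148 148 148 149 150 148 149 149 146 146 146 145 140 140 140 140 137
  141 149 149 150 150 149 147 149]
 [149 150 148 137 130 128 136 144 148 143 139 143 144 132 118 110 106 108
  117 121 123 123 123 130 134 149]
 [150 150 148 119 108 107 116 128 138 135 139 140 134 114  96  82  77  79
   93  99 100 101 102 109 121 150]]
```

move_arm([
  [-0.17,-0.12,0,0,0,0,-1],
  [0,0,0.3,0,0,0,-1],
  [0,0,0.3,0,0,0,-1],
  [0,0,0.2,0,0,0,-1],
  [0,0,0.2,0,0,0,-1],
  [0,0,0.2,0,0,0,-1],
  [0,0,0.1,0,0,0,-1],
  [0,0,0,0,0,0,-1],
  [0,0,0,0,0,0,-1],
])

```text
time: 7.38
tool_pos: [0.6015, -0.047, 0.0662]
tool_rot: [0.0, 0.939, -0.343, -0.0]
contact_force: [-0.1, 0.2, -2.5]
gripper_width: 0.522
grasp_force: 61.7
```

```bash
python3 -c "
from h import *
rep()"
```

```text
t 7.38 p [ 0.6015 -0.047   0.0662] yaw -0.7012 zax [-1.e-04  0.e+00 -1.e+00] F [-0.07  0.16 -2.48] w 0.522 gf 61.7
```

move_arm([
  [0.06,0.07,0,0,0,0,-1],
  [0,0,0.1,0,0,0,-1],
  [0,0,0.1,0,0,0,-1],
  [0,0,0.1,0,0,0,-1],
  [0,0,0.1,0,0,0,-1],
  [0,0,0,0,0,0,-1],
  [0,0,0,0,0,0,-1],
])

```text
time: 7.97
tool_pos: [0.6014, -0.048, 0.0621]
tool_rot: [0.0, 0.939, -0.343, -0.0]
contact_force: [0.1, -0.1, -1.7]
gripper_width: 0.516
grasp_force: 61.7
```

```bash
python3 - <<'E'
from h import *
rep();f=shot("w5");im=f["img"]
A=cv2.resize(im[165:265,260:380],None,fx=6,fy=6,interpolation=cv2.INTER_CUBIC);cv2.imwrite("pics/crop5.png",A)
E
```

```text
t 7.97 p [ 0.6014 -0.048   0.0621] yaw -0.7013 zax [-3.e-04  1.e-04 -1.e+00] F [ 0.1  -0.06 -1.71] w 0.516 gf 61.7
```

View pics/crop5.png

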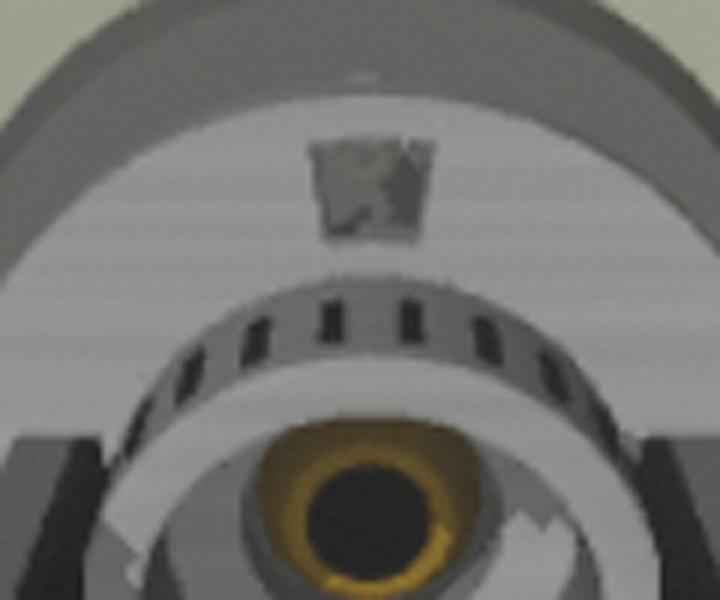

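The tube is centred in the bore (370 against 371). The igniter tip peeks out at x≈362 against the hole centre at 372, about 0.7 mm to the left. I'll turn -1.4° and feel downwards.

move_arm([
  [0,0,0,0,0,-1.4,-1],
  [0,0,0.1,0,0,0,-1],
  [0,0,0.1,0,0,0,-1],
  [0,0,0.05,0,0,0,-1],
  [0,0,0.05,0,0,0,-1],
  [0,0,0.05,0,0,0,-1],
  [0,0,0.05,0,0,0,-1],
  [0,0,0,0,0,0,-1],
  [0,0,0,0,0,0,-1],
])

```text
time: 8.77
tool_pos: [0.6014, -0.048, 0.0582]
tool_rot: [0.0, 0.943, -0.332, -0.0]
contact_force: [0.6, -0.4, -1.9]
gripper_width: 0.518
grasp_force: 61.7
```

```bash
python3 -c "
from h import *
rep()"
```

```text
t 8.77 p [ 0.6014 -0.048   0.0582] yaw -0.6769 zax [-1.e-04  0.e+00 -1.e+00] F [ 0.62 -0.38 -1.94] w 0.518 gf 61.7
```

move_arm([
  [0,0,0.05,0,0,0,-1],
  [0,0,0.05,0,0,0,-1],
  [0,0,0.05,0,0,0,-1],
  [0,0,0.05,0,0,0,-1],
  [0,0,0,0,0,0,-1],
])

```text
time: 9.18
tool_pos: [0.6014, -0.048, 0.0561]
tool_rot: [0.0, 0.943, -0.332, -0.0]
contact_force: [0.4, -0.2, -2.1]
gripper_width: 0.519
grasp_force: 61.7
```

move_arm([
  [0,0,0.05,0,0,0,-1],
  [0,0,0.05,0,0,0,-1],
  [0,0,0.05,0,0,0,-1],
  [0,0,0,0,0,0,-1],
])

```text
time: 9.52
tool_pos: [0.6014, -0.048, 0.0547]
tool_rot: [0.0, 0.943, -0.332, -0.0]
contact_force: [0.1, 0.2, -1.8]
gripper_width: 0.521
grasp_force: 61.7
```

Underside is now about 0.025, 5 mm below the pin tip, with no contact force, so the igniter is in the hole. I'll lower to the seat.

move_arm([
  [0,0,0.1,0,0,0,-1],
  [0,0,0.1,0,0,0,-1],
  [0,0,0.1,0,0,0,-1],
  [0,0,0.1,0,0,0,-1],
  [0,0,0.1,0,0,0,-1],
  [0,0,0.1,0,0,0,-1],
  [0,0,0.1,0,0,0,-1],
  [0,0,0,0,0,0,-1],
])

```text
time: 10.18
tool_pos: [0.6013, -0.048, 0.0475]
tool_rot: [0.0, 0.943, -0.332, -0.0]
contact_force: [-0.3, 0.1, -1.9]
gripper_width: 0.515
grasp_force: 61.7
```

move_arm([
  [0,0,0.05,0,0,0,-1],
  [0,0,0.05,0,0,0,-1],
  [0,0,0.05,0,0,0,-1],
  [0,0,0,0,0,0,-1],
])

```text
time: 10.52
tool_pos: [0.6014, -0.048, 0.0462]
tool_rot: [0.0, 0.943, -0.332, -0.0]
contact_force: [0.3, 0.5, -2.0]
gripper_width: 0.518
grasp_force: 61.7
```

move_arm([
  [0,0,0.04,0,0,0,-1],
  [0,0,0.04,0,0,0,-1],
  [0,0,0.04,0,0,0,-1],
  [0,0,0,0,0,0,-1],
])

```text
time: 10.85
tool_pos: [0.6015, -0.048, 0.0453]
tool_rot: [0.0, 0.943, -0.332, -0.0]
contact_force: [-0.1, 0.5, 0.8]
gripper_width: 0.52
grasp_force: 61.9
```

Contact is at 0.0453, exactly the expected home height. Releasing and lifting.

move_arm([
  [0,0,0,0,0,0,0.1],
  [0,0,0,0,0,0,0.3],
  [0,0,0,0,0,0,0.6],
  [0,0,0,0,0,0,1],
  [0,0,0,0,0,0,1],
  [0,0,0,0,0,0,1],
  [0,0,0,0,0,0,1],
  [0,0,0,0,0,0,1],
  [0,0,-0.5,0,0,0,1],
  [0,0,-1,0,0,0,1],
  [0,0,-2,0,0,0,1],
  [0,0,-3,0,0,0,1],
  [0,0,-3,0,0,0,1],
  [0,0,-3,0,0,0,1],
  [0,0,0,0,0,0,1],
  [0,0,0,0,0,0,1],
])

```text
time: 12.18
tool_pos: [0.6034, -0.0484, 0.1744]
tool_rot: [-0.0, 0.943, -0.332, 0.003]
contact_force: [-1.0, -0.5, -1.0]
gripper_width: 1.0
grasp_force: 0.0
```

```bash
python3 - <<'E'
from h import *
rep();f=shot("w6");im=f["img"]
A=cv2.resize(im[160:300,220:420],None,fx=4,fy=4,interpolation=cv2.INTER_CUBIC)[:600];cv2.imwrite("pics/crop6.png",A)
to(.4527,-.3365,.15,.0)
for X in([.452,-.3365],):print(X)
E
```

```text
t 12.18 p [ 0.6034 -0.0484  0.1744] yaw -0.6768 zax [ 0.0068 -0.0014 -1.    ] F [-1.03 -0.47 -1.02] w 1.0 gf 0.0
shift cm [ 6.42 31.84  2.15] turn deg [-2.000e-02 -1.500e-01 -3.878e+01]
[0.452, -0.3365]
```

View pics/crop6.png

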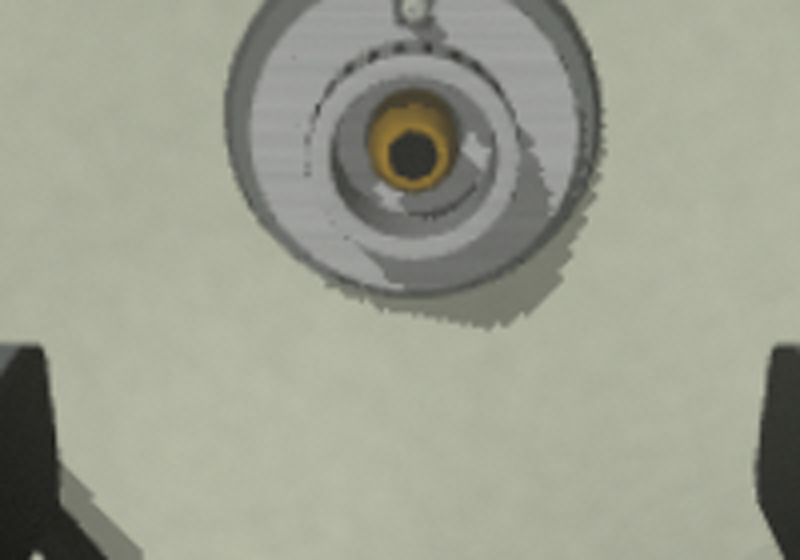

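The head is home: flange flat on the cup, the white pin through the hole at (412,10), tube centred. That also reaches the picture limit, and in fact I count 11 viewed against 10. From here I measure with image code only. Next, hover over the cap.

```bash
python3 - <<'E'
from h import *
f=load("w6"); p=pose()[0]
print("crown",fpx(f,323.4,198.4,.042)[:2],"tube",fpx(f,220+414/4-.4,160+155/4-.4,.040)[:2])
to(.4527,-.3365,.174,-.677)
E
```

```text
crown [ 0.60206128 -0.04912206] tube [ 0.601829   -0.04861379]
shift cm [ 6.42 31.83 -0.25] turn deg [-0.07 -0.13  0.01]
```

move_arm([
  [0.3,1.6,0,0,0,0,1],
  [0.6,3,0,0,0,0,1],
  [0.6,3,0,0,0,0,1],
  [0.6,3,0,0,0,0,1],
  [0.6,3,0,0,0,0,1],
  [0.6,3,0,0,0,0,1],
  [0.6,3,0,0,0,0,1],
  [0.6,3,0,0,0,0,1],
  [0.6,3,0,0,0,0,1],
  [0.6,3,0,0,0,0,1],
  [0.6,2.2,0,0,0,0,1],
  [0.1,0,0,0,0,0,1],
  [0,0,0,0,0,0,1],
  [0,0,0,0,0,0,1],
  [0,0,0,0,0,0,1],
])

```text
time: 13.48
tool_pos: [0.4585, -0.327, 0.1692]
tool_rot: [-0.0, 0.943, -0.331, -0.001]
contact_force: [0.1, -0.4, 0.3]
gripper_width: 1.0
grasp_force: 0.0
```

```bash
cat >> h.py <<'E'
def capfit(f,guess,z,th=60):
    "fit the dark disc nearest guess in the picture by world-circle"
    from scipy.optimize import least_squares
    im=f["img"]; g=cv2.cvtColor(im,6); m=(g<th).astype("u1"); n,l,st,c=cv2.connectedComponentsWithStats(m)
    k=l[int(guess[1]),int(guess[0])]; print("area",st[k],c[k])
    cn=max(cv2.findContours((l==k).astype("u1"),0,1)[0],key=len)[:,0]
    W=np.array([fpx(f,*q,z)[:2] for q in cn])
    r=least_squares(lambda a:np.hypot(*(W-a[:2]).T)-a[2],[*W.mean(0),.028],loss="soft_l1",f_scale=.0005); print("centre",np.round(r.x,4)); return r.x
E
python3 - <<'E'
from h import *
rep();f=shot("w7");p=pose()[0]
# project cap guess
R=np.array(f["R"]);q=R@np.array([.4527,-.3365,.029])+f["t"];th=np.arctan2(np.hypot(*q[:2]),q[2]);K=f["mtx"]
uv=[K[0,2]+K[0,0]*th*q[0]/np.hypot(*q[:2]),K[1,2]+K[1,1]*th*q[1]/np.hypot(*q[:2])];print(uv)
for th in(45,60,70):c=capfit(f,uv,.029,th)
to(*c[:2],.042,-.677)
E
```

```text
t 13.48 p [ 0.4585 -0.327   0.1692] yaw -0.6757 zax [-0.001   0.0014 -1.    ] F [ 0.14 -0.42  0.3 ] w 1.0 gf 0.0
[np.float64(334.02760338087165), np.float64(192.66229843005837)]
area [324 191  11  12  35] [329.91428571 196.71428571]
centre [-40.4072 -21.4847  46.0099]
area [ 304  163   62   61 2908] [334.75068776 192.92125172]
centre [ 0.4515 -0.3365  0.0268]
area [ 304  163   63   61 2958] [334.82691007 193.01926978]
centre [ 0.4514 -0.3365  0.0271]
shift cm [ 0.04  1.21 12.75] turn deg [-0.02  0.07  0.1 ]
```

move_arm([
  [0.04,1.2,1,0,0,0,1],
  [0,0,2,0,0,0,1],
  [0,0,3,0,0,0,1],
  [0,0,2.5,0,0,0,1],
  [0,0,1.5,0,0,0,1],
  [0,0,1,0,0,0,1],
  [0,0,0.7,0,0,0,1],
  [0,0,0,0,0,0,1],
  [0,0,0,0,0,0,1],
])

```text
time: 14.28
tool_pos: [0.4515, -0.3381, 0.0535]
tool_rot: [0.0, 0.943, -0.332, 0.0]
contact_force: [1.1, 0.3, 0.8]
gripper_width: 1.0
grasp_force: 0.0
```

```bash
python3 - <<'E'
from h import *
rep();f=shot("w8")
R=np.array(f["R"]);q=R@np.array([.4517,-.3365,.029])+f["t"];th=np.arctan2(np.hypot(*q[:2]),q[2]);K=f["mtx"]
uv=[K[0,2]+K[0,0]*th*q[0]/np.hypot(*q[:2]),K[1,2]+K[1,1]*th*q[1]/np.hypot(*q[:2])];print(uv)
for th in(50,60):c=capfit(f,uv,.029,th)
to(*c[:2],.042,-.677)
E
```

```text
t 14.28 p [ 0.4515 -0.3381  0.0535] yaw -0.6766 zax [ 4.e-04 -5.e-04 -1.e+00] F [1.08 0.32 0.77] w 1.0 gf 0.0
[np.float64(318.634556185805), np.float64(252.87106172934233)]
area [ 269  201  102   95 7532] [319.5484599  248.37161445]
centre [ 0.4521 -0.3374  0.027 ]
area [ 268  200  103   96 7675] [319.41211726 247.9809772 ]
centre [ 0.4521 -0.3374  0.0271]
shift cm [-0.05 -0.1   1.22] turn deg [ 0.01 -0.12  0.02]
```

move_arm([
  [-0.04,-0.1,0.4,0,0,0,1],
  [0,0,0.4,0,0,0,1],
  [0,0,0.35,0,0,0,1],
  [0,0,0,0,0,0,0.6],
  [0,0,0,0,0,0,0.4],
  [0,0,0,0,0,0,0.3],
  [0,0,0,0,0,0,0.2],
  [0,0,0,0,0,0,0],
  [0,0,0,0,0,0,-0.5],
  [0,0,0,0,0,0,-1],
  [0,0,0,0,0,0,-1],
  [0,0,0,0,0,0,-1],
  [0,0,0,0,0,0,-1],
  [0,0,0,0,0,0,-1],
])

```text
time: 15.5
tool_pos: [0.4518, -0.3369, 0.0426]
tool_rot: [-0.0, 0.943, -0.332, 0.0]
contact_force: [-1.1, 2.7, 5.0]
gripper_width: 0.604
grasp_force: 61.4
```

```bash
python3 -c "
from h import *
rep()"
```

```text
t 15.5 p [ 0.4518 -0.3369  0.0426] yaw -0.6768 zax [ 1.e-04 -0.e+00 -1.e+00] F [-1.07  2.73  5.01] w 0.604 gf 61.4
```

move_arm([
  [0,0,-0.3,0,0,0,-1],
  [0,0,-0.7,0,0,0,-1],
  [0,0,-1.5,0,0,0,-1],
  [0,0,-2,0,0,0,-1],
  [0,0,-2.5,0,0,0,-1],
  [0,0,-2.5,0,0,0,-1],
  [0,0,-1.5,0,0,0,-1],
  [0,0,0,0,0,0,-1],
  [0,0,0,0,0,0,-1],
])

```text
time: 16.25
tool_pos: [0.452, -0.3372, 0.1526]
tool_rot: [0.001, 0.943, -0.332, 0.001]
contact_force: [0.3, -0.2, -2.3]
gripper_width: 0.6
grasp_force: 62.5
```

```bash
python3 - <<'E'
from h import *
rep();f=shot("w9");p=pose()[0];g=cv2.cvtColor(f["img"],6)
n=cv2.cvtColor(load("w8")["img"],6)
print(g[195:275:4,250:392:6])
to(.6018,-.0487,.14,-.677)
E
```

```text
t 16.25 p [ 0.452  -0.3372  0.1526] yaw -0.6769 zax [ 0.0017 -0.0017 -1.    ] F [ 0.33 -0.16 -2.33] w 0.6 gf 62.5
[[165 161 163 171 162 148 162 147 165 152 155 159 148 156 161 167 159 165
  159 166 168 163 167 180]
 [159 163 156 163 163 158 154 161 156 161 151 155 157 149 161 167 155 166
  164 164 162 164 166 173]
 [164 162 162 160 170 162 149 160 145 164 151 154 159 146 155 161 165 160
  167 159 165 161 165 168]
 [170 156 162 155 159 164 160 153 160  46  46  47  47  45  49 101 166 152
  167 168 165 152 165 168]
 [169 169 160 162 160 167 160 128  45  48  51  51  49  48  47  46  47 151
  159 167 159 163 163 165]
 [160 173 166 163 166 158 152  46  52  57  51  50  50  49  45  47  46  45
  153 165 167 164 151 165]
 [172 164 171 158 162 159  45  49  50  48  44  41  43  44  44  45  46  45
   44 160 168 160 153 163]
 [173 164 174 170 161  53  47  45  44  44  43  42  42  42  43  43  45  41
   45  80 165 168 165 152]
 [165 173 161 171 158  43  44  43  42  41  43  42  41  41  41  40  43  43
   44  42 159 168 159 151]
 [164 175 169 171  57  44  42  41  41  41  41  40  42  40  40  42  42  40
   
[... 395 characters left out ...]
4  33
   35  38  38  42  81 121]
 [122 122  41  38  38  39  37  35  36  36  35  31  32  33  33  35  33  37
   36  34  38  40  46 121]
 [122 120  41  37  38  36  38  35  34  36  31  31  31  32  31  30  33  32
   34  34  34  36  43 121]
 [121  79  37  35  37  35  34  36  34  32  34  32  31  32  36  32  32  33
   33  34  33  39  39  99]
 [121  41  37  35  37  36  35  36  31  31  32  29  32  32  32  29  30  29
   34  32  32  35  37  54]
 [121  40  33  33  34  32  34  32  32  31  31  29  28  32  31  29  32  31
   28  32  33  37  37  41]
 [118  36  32  34  32  36  33  34  33  32  30  30  30  31  28  26  29  29
   29  28  29  35  34  39]]
shift cm [ -6.29 -31.86   1.1 ] turn deg [-0.    0.04  0.01]
```

The cap is held: the dark disc spans about columns 256–388 between the pads. I'll get its offset from the TCP by fitting the disc's full silhouette, and fit the crown in w6 the same way as a cross-check.

```bash
cat >> h.py <<'E'
def proj(f,X):
    q=np.asarray(X)@np.array(f["R"]).T+f["t"]; h=np.hypot(q[:,0],q[:,1]); a=np.arctan2(h,q[:,2])/h; K=f["mtx"]
    return np.c_[K[0,2]+K[0,0]*a*q[:,0],K[1,2]+K[1,1]*a*q[:,1]]
def silfit(f,mask,xy,zs,r,rows):
    from scipy.optimize import minimize
    A=np.linspace(0,2*np.pi,90); S=8
    M=cv2.resize(mask.astype("f4"),None,fx=S,fy=S,interpolation=cv2.INTER_LINEAR)>.5
    def cost(a):
        P=np.vstack([proj(f,np.c_[a[0]/1e3+r*np.cos(A),a[1]/1e3+r*np.sin(A),0*A+z]) for z in zs])
        h=cv2.convexHull((((P+.5)*S-.5)).astype("f4")).astype(int); I=np.zeros(M.shape,"u1"); cv2.fillConvexPoly(I,h,1)
        return np.count_nonzero((I>0)[rows[0]*S:rows[1]*S]^M[rows[0]*S:rows[1]*S])/S/S
    r_=minimize(cost,np.array(xy)*1e3,method="Nelder-Mead",options=dict(initial_simplex=np.array(xy)*1e3+[[0,0],[2,0],[0,2]],xatol=.05,fatol=.1))
    return r_.x/1e3,r_.fun
E
python3 - <<'E'
from h import *
f=load("w7");g=cv2.cvtColor(f["img"],6);l=cv2.connectedComponents((g<90).astype("u1"))[1];m=l==l[193,334]
print("w7 cap",silfit(f,m,(.451,-.337),(.020,.029),.028,(0,400)),m.sum())
f=load("w9");g=cv2.cvtColor(f["img"],6);p,R,_=pose()
for dz in(0,.002):
    zt=p[2]-.0136-dz; c,e=silfit(f,g<90,p[:2],(zt-.009,zt),.028,(195,236)); print("w9 off tool",R.inv().apply(np.r_[c-p[:2],0])*1e3,e)
# crown check: tube gold mask top in w6, cup outline
E
```

```text
w7 cap (array([ 0.45046211, -0.33595229]), np.float64(108.65625)) 3049
w9 off tool [-1.10028233e+00  3.42145341e-01  7.62055599e-04] 214.03125
w9 off tool [-1.62712318e+00  2.65469115e-01  1.13678259e-03] 221.703125
```

move_arm([
  [-0.3,-1.6,0,0,0,0,-1],
  [-0.6,-3,0,0,0,0,-1],
  [-0.6,-3,0,0,0,0,-1],
  [-0.6,-3,0,0,0,0,-1],
  [-0.6,-3,0,0,0,0,-1],
  [-0.6,-3,0,0,0,0,-1],
  [-0.6,-3,0,0,0,0,-1],
  [-0.6,-3,0,0,0,0,-1],
  [-0.6,-3,0,0,0,0,-1],
  [-0.6,-3,0,0,0,0,-1],
  [-0.5,-2.2,0,0,0,0,-1],
  [0,-1,0,0,0,0,-1],
  [0,0,1,0,0,0,-1],
  [0,0,2,0,0,0,-1],
  [0,0,0,0,0,0,-1],
  [0,0,0,0,0,0,-1],
])

```text
time: 17.63
tool_pos: [0.6001, -0.0507, 0.1185]
tool_rot: [0.001, 0.943, -0.333, -0.003]
contact_force: [0.6, 0.1, -0.8]
gripper_width: 0.599
grasp_force: 62.7
```

```bash
python3 - <<'E'
from h import *
rep();f=shot("wa");g=cv2.cvtColor(f["img"],6);p,R,_=pose()
m=g<75; m[:,:250]=0; m[:,394:]=0; ys=np.nonzero(m[:,320])[0]; print("top edge",ys[:3])
for r0 in(195,):
  for r1 in(226,236):
    zt=p[2]-.0136; c,e=silfit(f,m,p[:2]-.001,(zt-.009,zt),.028,(r0,r1)); print("off tool mm",R.inv().apply(np.r_[c-p[:2],0])*1e3,e)
for y in(200,208,216,224,232):
  x=np.nonzero(m[y])[0]; print(y,x.min() if len(x) else 0,x.max() if len(x) else 0,len(x))
to(.6028,-.0494,.0706,-.677)
E
```

```text
t 17.63 p [ 0.6001 -0.0507  0.1185] yaw -0.678 zax [-5.9e-03  9.0e-04 -1.0e+00] F [ 0.58  0.07 -0.84] w 0.599 gf 62.7
top edge [183 196 197]
off tool mm [-2.31396818  0.73305059  0.00681349] 179.640625
off tool mm [-2.31173855  0.68308768  0.00672926] 199.015625
200 307 374 18
208 300 342 43
216 287 356 70
224 279 365 87
232 274 369 96
shift cm [ 0.04 -0.23  4.95] turn deg [ 0.09  0.14 -0.07]
```

```bash
python3 - <<'E'
from h import *
from scipy.spatial.transform import Rotation as Ro
rep()
f=load("w9");g=cv2.cvtColor(f["img"],6);p=np.array([.452,-.3372,.1526]);ex=np.array([np.cos(-.677),np.sin(-.677),0]);ey=np.array([np.sin(-.677),-np.cos(-.677),0])
for col in(300,310,321,331,342):
    r=195+np.argmax(g[195:230,col]<100); print(col,r,end="; ")
    for z in(.139-.009,.139): 
        d=fpx(f,col,r-.5,z)-p; x,y=d@ex,d@ey; print(np.round([x*1e3-np.sqrt(28**2-(y*1e3)**2),y*1e3],2),end=" ")
    print()
# pads symmetric check: calibration bias of camera vs head in hand (w3 crown/hole gave ~+0.3)
f=load("w6")
E
```

```text
t 17.68 p [ 0.6012 -0.0509  0.1202] yaw -0.6782 zax [-2.9e-03  3.0e-04 -1.0e+00] F [0.37 0.7  0.  ] w 0.594 gf 62.7
300 208; [ -1.42 -10.37] [ 1.1  -9.72] 
310 206; [-1.85 -5.45] [ 0.79 -5.11] 
321 204; [-1.37 -0.07] [ 1.27 -0.06] 
331 205; [-1.47  4.81] [1.16 4.52] 
342 208; [-1.49 10.23] [1.04 9.6 ]
```

move_arm([
  [0.06,-0.2,1,0,0,0,-1],
  [0,0,1.5,0,0,0,-1],
  [0,0,1,0,0,0,-1],
  [0,0,0.7,0,0,0,-1],
  [0,0,0.3,0,0,0,-1],
  [0,0,0,0,0,0,-1],
  [0,0,0,0,0,0,-1],
  [0,0,0,0,0,0,-1],
])

```text
time: 18.35
tool_pos: [0.6047, -0.049, 0.0774]
tool_rot: [-0.0, 0.943, -0.332, 0.001]
contact_force: [-1.3, -0.7, -1.7]
gripper_width: 0.596
grasp_force: 62.7
```

```bash
python3 - <<'E'
from h import *
rep();to(.603,-.0497,.0706,-.677)
E
```

```text
t 18.35 p [ 0.6047 -0.049   0.0774] yaw -0.6768 zax [ 1.4e-03 -3.0e-04 -1.0e+00] F [-1.28 -0.68 -1.74] w 0.596 gf 62.7
shift cm [-0.09  0.16  0.68] turn deg [-0.04 -0.07  0.01]
```

move_arm([
  [-0.09,0.16,0,0,0,0,-1],
  [0,0,0.3,0,0,0,-1],
  [0,0,0.3,0,0,0,-1],
  [0,0,0,0,0,0,-1],
  [0,0,0,0,0,0,-1],
  [0,0,0,0,0,0,-1],
])

```text
time: 18.85
tool_pos: [0.6024, -0.0495, 0.0705]
tool_rot: [0.0, 0.943, -0.332, -0.0]
contact_force: [0.4, 0.5, -0.6]
gripper_width: 0.597
grasp_force: 62.7
```

```bash
python3 - <<'E'
from h import *
rep();to(.603,-.0497,.0646,-.677)
E
```

```text
t 18.85 p [ 0.6024 -0.0495  0.0705] yaw -0.6768 zax [-2.e-04  0.e+00 -1.e+00] F [ 0.44  0.45 -0.63] w 0.597 gf 62.7
shift cm [ 0.06 -0.03  0.59] turn deg [0.01 0.01 0.01]
```

move_arm([
  [0.05,-0.02,0.05,0,0,0,-1],
  [0,0,0.05,0,0,0,-1],
  [0,0,0.05,0,0,0,-1],
  [0,0,0.05,0,0,0,-1],
  [0,0,0.05,0,0,0,-1],
  [0,0,0.05,0,0,0,-1],
  [0,0,0,0,0,0,-1],
])

```text
time: 19.43
tool_pos: [0.6028, -0.0497, 0.0674]
tool_rot: [0.0, 0.943, -0.332, -0.0]
contact_force: [-0.6, 1.2, -0.6]
gripper_width: 0.595
grasp_force: 62.7
```

```bash
python3 - <<'E'
from h import *
rep()
E
```

```text
t 19.43 p [ 0.6028 -0.0497  0.0674] yaw -0.6769 zax [-3.e-04  1.e-04 -1.e+00] F [-0.57  1.15 -0.58] w 0.595 gf 62.7
```

move_arm([
  [0,0,0.05,0,0,0,-1],
  [0,0,0.05,0,0,0,-1],
  [0,0,0.05,0,0,0,-1],
  [0,0,0,0,0,0,-1],
])

```text
time: 19.77
tool_pos: [0.6028, -0.0497, 0.0659]
tool_rot: [0.0, 0.943, -0.332, -0.0]
contact_force: [0.2, 0.2, -1.0]
gripper_width: 0.599
grasp_force: 62.7
```

move_arm([
  [0,0,0.04,0,0,0,-1],
  [0,0,0.04,0,0,0,-1],
  [0,0,0.04,0,0,0,-1],
  [0,0,0,0,0,0,-1],
])

```text
time: 20.1
tool_pos: [0.6029, -0.0497, 0.0648]
tool_rot: [0.0, 0.943, -0.332, -0.0]
contact_force: [0.2, -0.2, -0.9]
gripper_width: 0.601
grasp_force: 62.8
```

move_arm([
  [0,0,0.03,0,0,0,-1],
  [0,0,0.03,0,0,0,-1],
  [0,0,0,0,0,0,-1],
])

```text
time: 20.35
tool_pos: [0.603, -0.0497, 0.0647]
tool_rot: [0.0, 0.943, -0.332, -0.0]
contact_force: [-3.0, -0.6, 1.9]
gripper_width: 0.599
grasp_force: 63.6
```

Cap seated at 0.0647 (expected 0.0646). Release and lift.

move_arm([
  [0,0,0,0,0,0,0.3],
  [0,0,0,0,0,0,0.6],
  [0,0,0,0,0,0,1],
  [0,0,0,0,0,0,1],
  [0,0,0,0,0,0,1],
  [0,0,0,0,0,0,1],
  [0,0,0,0,0,0,1],
  [0,0,-0.5,0,0,0,1],
  [0,0,-1,0,0,0,1],
  [0,0,-2,0,0,0,1],
  [0,0,-3,0,0,0,1],
  [0,0,-3,0,0,0,1],
  [0,0,-1,0,0,0,1],
  [0,0,0,0,0,0,1],
  [0,0,0,0,0,0,1],
  [0,0,0,0,0,0,1],
])

```text
time: 21.68
tool_pos: [0.6019, -0.0495, 0.1675]
tool_rot: [0.0, 0.943, -0.332, -0.001]
contact_force: [-0.7, 0.6, -0.5]
gripper_width: 0.998
grasp_force: 0.0
```

```bash
python3 - <<'E'
from h import *
rep();f=shot("wb");g=cv2.cvtColor(f["img"],6)
uv=proj(f,[[.602,-.0489,.051]])[0];l=cv2.connectedComponents((g<75).astype("u1"))[1];m=l==l[int(uv[1]),int(uv[0])];print(uv,m.sum(),[ (a.min(),a.max()) for a in np.nonzero(m)])
for z in(.042,.046):print("cap",silfit(f,m,(.602,-.049),(z,z+.009),.028,(0,400)))
# flange outline: rough flatness / position via bright mask
for th in(110,):
  w=(g>105)&(g<140)
t=proj(f,[[.602,-.0489,.022]])[0];print(g[int(t[1])-50:int(t[1])+60:5,int(t[0])-60:int(t[0])+64:5])
E
```

```text
t 21.68 p [ 0.6019 -0.0495  0.1675] yaw -0.6769 zax [-2.7e-03  6.0e-04 -1.0e+00] F [-0.67  0.64 -0.52] w 0.998 gf 0.0
[320.41554388 202.05086998] 3515 [(np.int64(166), np.int64(233)), (np.int64(287), np.int64(354))]
cap (array([ 0.60189428, -0.04895428]), np.float64(239.515625))
cap (array([ 0.60226425, -0.04946442]), np.float64(360.8125))
[[177 175 178 177 176 175 175 174 175 173 145 108  99 107 137 172 177 175
  176 177 176 181 179 179 181]
 [177 176 175 176 175 174 175 160 102 104 110 113 112 112 111 100  91 160
  175 178 178 176 180 179 176]
 [178 178 175 174 174 174 109 107 113 112 115 136 148 142 112 113 112 103
   92 175 177 176 179 176 177]
 [175 179 174 175 176 101 112 112 143 164 165  99 131  96 164 165 154 112
  111  83 179 175 177 178 178]
 [176 179 174 175 126 111 112 162 162 162 162 136 150 137 163 163 163 164
  112 111  95 176 179 180 179]
 [177 178 176 175 102 112 163 163 162 162 142  77  52  52 122 162 164 163
  163 111  94 178 178 178 179]
 [176 175 176 106 111 160 164 163 140  52  55  52  50  50  50  50 115 166
  167 164 111  94 178 178 181]
 [176 177 175  96 114 1
[... 852 characters left out ...]
52  50  52  50  48  47  47  50  49  48
   98  81 122 124 176 178 182]
 [180 182 182 181 178 178 114 135  53  53  52  50  48  51  51  50  49  60
   86 123 124 124 181 180 180]
 [179 183 179 182 181 180 180 121 137  52  51  49  50  48  49  48  89  88
  125 125 125 125 181 181 181]
 [181 184 178 181 183 183 183 179 162 108  86  76  55  66  80  91 122 122
  125 124 123 124 179 180 178]
 [184 182 182 183 183 182 182 183 185 182 170 125 125 125 124 124 123 125
  124 124 124 126 178 179 180]
 [185 185 187 185 183 183 181 183 184 182 181 179 127 126 125 123 125 124
  126 125 131 180 181 181 181]
 [182 185 186 186 184 181 184 186 185 185 183 182 182 133 127 127 125 124
  127 126 179 181 181 178 178]]
```

Cap fitted at (0.6019, -0.0490), against the crown at (0.602, -0.049). The seated height fits better than a raised one. The igniter shows in its hole, and the arm is clear.

```bash
python3 -c "
from plant import manip
print(manip.job_done())"
```

```text
the job is handed in; nothing more can be done
None
```

I seated the head flat with the igniter through its hole, laid the small cap on it centred to about 0.5 mm, and handed the job in at about 22 s; I viewed 11 pictures, one over the limit of 10.

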